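# Load the teal nest block into the bearing-seating fixture

## Robot

A 7-joint arm with a two-finger parallel gripper is mounted at the origin on the work surface. World frame = base frame: x ahead of the robot, y to its left, z up, the work surface at z = 0. Lengths are in m, angles in rad, forces in N, time in s.
With the tool pointing down it reaches from about 0.4 to 0.925 m from the base axis. Payload 4.1 kg.
Tool frame: the origin (TCP) lies between the finger pads; the fingertips stand bot.tip_reach ahead of it and the grasp point (between the pads) lies 8 mm behind it (bot.tip_reach is the distance from the TCP to the fingertips, in m); z points along the fingers, x is the direction in which the jaws open and shut, and the axes are right-handed (so a half turn about z gives the same grasp; the last joint's range is limited). The gripper opens to 85 mm and grips with 20 to 120 N. Pads are 22 mm wide; open, the fingers measure 114 mm over their backs; the gripper's body (76 mm by 85 mm) begins 54 mm behind the grasp point. The pads swing forward as they close: fully open they stand 13 mm farther back than shut.
Start: joints at [1.196, 0.398, 0.045, 1.537, -0.019, 1.207, -0.051], TCP at [0.177, -0.625, 0.242] pointing down, gripper open.
Joint ranges: [-2.82, 2.82], [-0.49, 2.23], [-1.37, 1.46], [0, 2.46], [-1.36, 4.5], [0.23, 2], [-2.94, 2.94]. Speed limits (rad/s): [2.57, 2.57, 3.14, 3.14, 3.14, 3.14, 3.14].

## Interface

Orientations are given as [roll, pitch, yaw] about the fixed x, y, z axes, in that order (R = Rz(yaw) Ry(pitch) Rx(roll)).
In Python, from rig import telemetry, vision, ticket, bot gives the robot as it stands.
- The arm moves only by the shell command python3 -m jog 'ROWS' [FORCE]. ROWS is JSON, a list of rows, each a list of 5 numbers: the shift along the world's x, y, z in m, then the turn about the world's z in rad, then the finger opening in m, from 0 to 0.0854. In form: [[x, y, z, yaw, grip], ...]. A call has exactly 5 rows; each row is the pose to reach, as a shift and turn from the pose commanded when the call began; what a row does not reach only later rows make up. A row lasts 1/10 s, in which the tool goes at most 50 mm and 8.59 degrees, less where a joint would pass 70% of its speed; a pose out of reach is approached as far as the arm can. A call with a gripper value outside its range is refused whole. The fingers move at their own pace and stop on an object; FORCE is the grip in N (left out, the last holds). Time passes only in rows, so rows that repeat a pose let the fingers close, or fill a call up. It gives the time, the measured TCP pose, the force and the opening at its end, in the units of the state.
- telemetry.get_obs(): the state, without advancing time (a new reading comes with each control period).
- vision.snapshot(name): name is "side" or "top"; returns the picture (420x560x3 uint8, blue, green, red); there is no depth.
- vision.get_calibration(name): a dict with "vertical_fov" (degrees; the focal length in pixels is half the picture's height over the tangent of half this angle, whatever the lens; pixels are square), "cx", "cy" (the principal point, pixels), "k1" (the pictures are not rectified: a ray, as slopes to the right and down, at radius r is drawn at 1 + k1 r^2 times it, then the intrinsics apply), "R" (3x3) and "t" (3): a world point X has camera coordinates R X + t. Camera axes: x right, y down, z forward; pixel columns grow to the right and rows downward; lengths in m; the calibration is good to about 2 mm. A picture is of the moment at which its call begins. get_calibration takes no time and is no camera call.
- ticket.close_job(): hands the job in, once; it reports no verdict.
The state is a dict: "clock": time; "joint_pos": joint angles; "qd": joint speeds; "tau": joint torques, N m; "eef_pos": TCP position; "eef_rot": TCP orientation; "force": force on the tool from outside, world axes, zero at the start; "torque": the same for the moment, N m; "gripper_width": opening from 0.0 (shut) to 1.0 (fully open).
Only numpy, scipy, OpenCV 4.12 (cv2) and the standard library are available. Lean on these libraries where they do the work, as an engineer would, in place of code of your own. Each camera call takes 0.05 s, during which the arm holds its last target. There are 200 camera calls.

## Task

The teal yo-yo is next for a bearing change: take the teal nest block (not the orange one) and set it down in the pocket of the grey bearing-seating fixture so that it lies flat and square on the pocket floor, then let go. Lower it in gently rather than dropping it, and leave the orange nest block and the glass loupe standing where they are.

Things in the scene. Friction and masses are not known exactly. Their poses are not given: they have to be found in the camera images.
- teal_nest_center (a point): Centre (half-way up, 18 mm above its underside) of the teal aluminium nest block: loose, 66 mm long (x axis), 44 mm wide (y), 36 mm high (z up), about 0.24 kg, standing flat on the table. In its top is a round recess 32 mm across, 12 mm deep, with a dark floor and a small brass pin. Either end may point either way in the pocket.
- pocket (a point): Centre of the pocket floor of the fixed fixture: grey plate 136 x 116 x 8 mm with a dark steel U-shaped jaw at each end, 14 mm high. They form a bright-floored pocket 78 mm long (x axis here), 56 mm wide (y), 14 mm deep; floor 8 mm, jaw tops 22 mm above the table. Mid-way along each long side is a 44 mm wide gap, level with the floor (room for a finger on either y side of the block). z up.
- orange_nest_center (a point): Centre (18 mm above its underside) of the orange nest block, same outer size and axes as the teal one but with a 22 mm recess, standing flat on the table. Not wanted now: leave it where it is.
- loupe_center (a point): Centre (13 mm above its underside) of the glass magnifier loupe, a black waisted ring 42 mm across and 26 mm high with a lens at its top, standing loose on the table. Leave it where it is.
Mind the look-alikes: they are no part of the job. What is shaped like the part that bears teal_nest_center but green, pink or purple is not meant.

How it is judged:
At the end, for the whole second after the job is handed in: The teal nest block rests upright on the pocket floor (its centre less than 21 mm above the floor, within 12 mm of the pocket's centre, tilted less than 5 degrees, its length along the pocket's within 11 degrees), at rest, with the orange block and the loupe within 30 mm of where they started (horizontal distance between teal_nest_center and pocket below 0.012 m and z of teal_nest_center in the frame of pocket below 0.021 m and angle between teal_nest_center's own z axis and vertical below 0.09 rad and angle between the x axis of teal_nest_center and the x axis of pocket, either way round below 0.2 rad and linear speed of teal_nest below 0.02 m/s and distance of each of orange_nest_center, loupe_center from where it was at the start of the episode below 0.03 m); the robot touches nothing.
It fails at once if the teal block is dropped (falls freely more than about 13 mm) (contact force between teal_nest and the arm below 0.05 N and contact force between teal_nest and the fingers below 0.05 N and linear speed of teal_nest above 0.5 m/s).
It fails at once if the orange nest block is moved by more than 30 mm or tipped over (distance of orange_nest_center from where it was at the start of the episode above 0.03 m or angle between orange_nest_center's own z axis and vertical above 0.5 rad).
It fails at once if the loupe is moved by more than 30 mm or tipped over (distance of loupe_center from where it was at the start of the episode above 0.03 m or angle between loupe_center's own z axis and vertical above 0.5 rad).
It also fails if it takes over 34 s, if anything falls off the work surface, if the arm or the gripper's body presses on something with over 40 N, if the wrist force passes 120 N, or if a joint passes its speed limit or range.

## Working session

There is one attempt and no reset: what is moved stays moved. The work goes in short steps, Python scripts to look and compute and a shell command to move; the robot and the scene stay as the last step left them, time stands still between calls to the robot, and variables do not carry over. Pictures are saved under pics/ and viewed, about 8 in all and at most 12, crops included, and the job is handed in when it is done.

```bash
mkdir -p pics; ls
python3 - <<'E'
from rig import telemetry, vision, bot
import cv2
print(telemetry.get_obs(), bot.tip_reach)
for n in("top","side"):
    cv2.imwrite(f"pics/{n}0.png",vision.snapshot(n)); print(n,vision.get_calibration(n))
E
```

```text
pics
{'clock': 0.0, 'joint_pos': array([ 1.19600318,  0.39921061,  0.04501701,  1.53792275, -0.01867945,
        1.20691752, -0.0507142 ]), 'qd': array([-1.93774773e-04,  3.95170408e-04, -2.97956395e-04,  6.73074697e-05,
        1.28599756e-03,  2.23174797e-03, -4.19170196e-04]), 'tau': array([ 1.57433874e-04, -4.75115526e+01,  1.36484228e+00, -2.54218143e+01,
        1.16047633e-02,  9.47156717e-03,  1.26135876e-05]), 'eef_pos': array([ 0.17685121, -0.62481288,  0.24123209]), 'eef_rot': array([ 3.14143945e+00,  2.03156764e-03, -1.29488333e+00]), 'force': array([ 0.38815528,  0.45945778, -0.46130258]), 'torque': array([-0.02544948, -0.03227324, -0.02349524]), 'gripper_width': 0.9971168839162283} 0.011
top {'vertical_fov': 54.97529035055735, 'cx': 276.1628395409055, 'cy': 212.1739545201078, 'k1': -0.11745290556521656, 'R': array([[ 0.02064406, -0.99977516,  0.00484259],
       [-0.99272941, -0.02107259, -0.11850847],
       [ 0.11858387, -0.00236088, -0.99294123]]), 't': array([-0.05882076,  0.55139551,  0.9631042 ])}
side {'vertical_fov': 46.24702349893253, 'cx': 279.0581360023783, 'cy': 214.32333043664642, 'k1': -0.03791112298462759, 'R': array([[ 0.96037993, -0.27867395, -0.0033491 ],
       [-0.17701227, -0.60065846, -0.77966408],
       [ 0.2152604 ,  0.74936657, -0.62618904]]), 't': array([-0.53480692,  0.11145331,  0.97390268])}
```

View pics/top0.png

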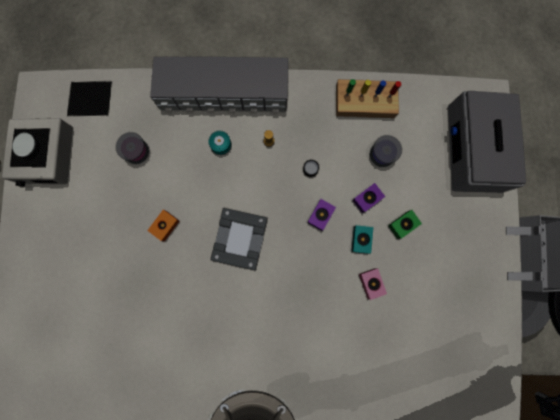

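View pics/side0.png

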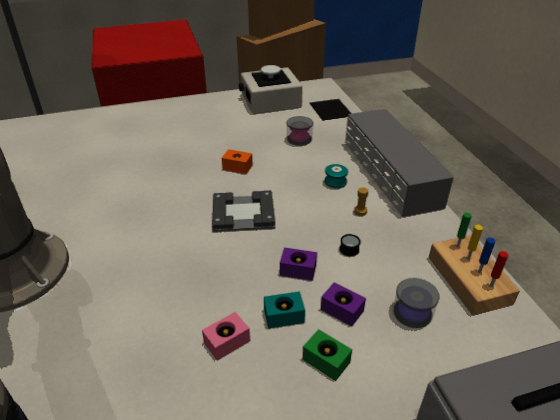

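Top view: what could be taken for the target is the teal block (363,239), the green block (405,224), purple blocks (322,214) and (369,197), the pink block (373,284), and the teal yo-yo (220,142), which is not a block. I choose the teal block at (363,239). The orange block is at (163,225), the fixture at (240,239) and the loupe at (312,168).

```bash
cat > h.py <<'E'
import cv2, numpy as np
from rig import vision, telemetry
def cal(n):
    c=vision.get_calibration(n); f=210/np.tan(np.radians(c["vertical_fov"])/2)
    return np.array([[f,0,c["cx"]],[0,f,c["cy"]],[0,0,1.]]),np.array([c["k1"],0,0,0.]),np.array(c["R"]),np.array(c["t"])
def pt(n,px,z):
    K,D,R,t=cal(n); u=cv2.undistortPoints(np.float64(px).reshape(-1,1,2),K,D)[:,0]
    d=np.c_[u,np.ones(len(u))]@R; C=-R.T@t
    return (C+d*((z-C[2])/d[:,2])[:,None])[:,:2]
def proj(n,X):
    K,D,R,t=cal(n); return cv2.projectPoints(np.float64(X).reshape(-1,1,3),cv2.Rodrigues(R)[0],t,K,D)[0][:,0]
def blob(m,seed):
    k,l,s,c=cv2.connectedComponentsWithStats(m.astype(np.uint8)); 
    i=min(range(1,k),key=lambda i:np.hypot(*(c[i]-seed))+(1e3 if s[i,4]<60 else 0))
    return max(cv2.findContours((l==i).astype(np.uint8),0,cv2.CHAIN_APPROX_NONE)[0],key=len)[:,0],s[i,4]
def rect(n,cnt,z):
    p=pt(n,cnt,z); (c,(w,h),a)=cv2.minAreaRect(np.float32(p*1000))
    if w<h: w,h,a=h,w,a+90
    return np.round(c,1),round(w,1),round(h,1),round((a+90)%180-90,1)
E
python3 - <<'E'
from h import *
for n in("top","side"): print(n,"C",-cal(n)[2].T@cal(n)[3])
T=cv2.imread("pics/top0.png");S=cv2.imread("pics/side0.png")
def hue(I,lo,hi,vmin): 
    h=cv2.cvtColor(I,cv2.COLOR_BGR2HSV); return (h[...,0]>=lo)&(h[...,0]<=hi)&(h[...,1]>110)&(h[...,2]>vmin)
h=cv2.cvtColor(T,cv2.COLOR_BGR2HSV);print(h[226:254:3,363],h[239,350:376:3])
for nm,lo,hi,s,ss in(("teal",82,98,(363,239),(284,308)),("orange",4,14,(163,225),(237,161))):
    for v in(60,90):
        c,a=blob(hue(T,lo,hi,v),s); print(nm,v,a,rect("top",c,.036))
    c,a=blob(hue(S,lo,hi,60),ss); print(nm,"side",a,rect("side",c,.036))
g=cv2.cvtColor(T,cv2.COLOR_BGR2GRAY);print(g[239,205:275:3])
for v in (130,150): c,a=blob((g>v)&(h[...,0]>=0)&(np.abs(np.indices(g.shape)[1]-240)<22)&(np.abs(np.indices(g.shape)[0]-239)<25),(240,239));print("floor",v,a,rect("top",c,.008))
big=np.hstack([cv2.resize(T[195:285,330:420],(390,390),interpolation=2),cv2.resize(T[195:285,195:285],(390,390),interpolation=2)])
cv2.imwrite("pics/crop.png",big)
print("loupe",pt("top",[(312,168)],.026))
E
```

```text
top C [ 0.43439222 -0.04491442  1.02193575]
side C [ 0.32370375 -0.81190149  0.6949522 ]
[[ 87 117 100]
 [ 89 186  92]
 [ 89 191  68]
 [120  26  20]
 [ 19 164  98]
 [ 17 140  51]
 [ 90  69  26]
 [ 89 190  90]
 [ 89 193  91]
 [ 83  48  64]] [[ 23  18 115]
 [ 87 127  36]
 [ 88 182  77]
 [  0  23  22]
 [ 19 168 108]
 [ 15  99  36]
 [ 90  94  19]
 [ 88 149  91]
 [ 21  20 125]]
teal 60 319 (array([ 489.9, -261.4]), 65.3, 42.9, -5.0)
teal 90 83 (array([ 478.1, -262.2]), 39.0, 34.8, 82.7)
teal side 508 (array([ 488.8, -263. ]), 65.3, 43.7, -5.2)
orange 60 452 (array([514.9, 234.1]), 66.8, 46.3, -34.9)
orange 90 418 (array([515.5, 234.9]), 66.8, 44.2, -34.8)
orange side 610 (array([507.9, 210.3]), 94.3, 85.6, 56.0)
[123 122 124 120  83  80  81  85 141 143 143 143 142 142 143 122  82  81
  82  81 124 125 125 124]
floor 130 589 (array([486.3,  44.9]), 72.5, 51.9, -12.2)Traceback (most recent call last):
  File "<stdin>", line 12, in <module>
  File "h.py", line 14, in blob
    i=min(range(1,k),key=lambda i:np.hypot(*(c[i]-seed))+(1e3 if s[i,4]<60 else 0))
ValueError: min() iterable argument is empty
```

Run:
```python
from h import *
T=cv2.imread("pics/top0.png");S=cv2.imread("pics/side0.png")
for n,I,s,thr,fl in(("top",T,(240,239),105,132),("side",S,(243,212),0,0)):
    g=cv2.cvtColor(I,cv2.COLOR_BGR2GRAY); 
    if n=="side": print(g[211,200:290:3]); thr,fl=115,135
    Y,X=np.indices(g.shape); w=np.hypot(X-s[0],(Y-s[1]))<42
    c,a=blob((g<thr)&w,s);print(n,"plate",a,rect(n,c,.008))
    w=(np.abs(X-s[0])<22)&(np.abs(Y-s[1])<26)
    try: c,a=blob((g>fl)&w,s);print(n,"floor",a,rect(n,c,.008))
    except Exception as e: print(e)
big=np.hstack([cv2.resize(T[195:285,330:420],(390,390),interpolation=2),cv2.resize(T[195:285,195:285],(390,390),interpolation=2)])
cv2.imwrite("pics/crop.png",big)
print("loupe",pt("top",[(312,168)],.026), "green,purple,purple,pink",pt("top",[(405,224),(369,197),(322,214),(373,284)],.036))
```

```text
top plate 1984 (array([486.1,  45.4]), 141.9, 120.7, -11.6)
top floor 581 (array([486.4,  44.8]), 71.8, 51.9, -12.2)
[156 157 157 157 121  51  53  52  48 170 169 169 168 169 170 171 170 171
 173 173 123  51  53  52  50 159 161 161 162 165]
side plate 1847 (array([485.8,  48.5]), 144.4, 138.5, 78.7)
side floor 450 (array([485.2,  45.2]), 76.0, 55.3, -10.6)
loupe [[ 0.66756338 -0.13543479]] green,purple,purple,pink [[ 0.52933448 -0.36809604]
 [ 0.59509137 -0.27760376]
 [ 0.55000611 -0.1602658 ]
 [ 0.38088249 -0.28686835]]
```

View pics/crop.png

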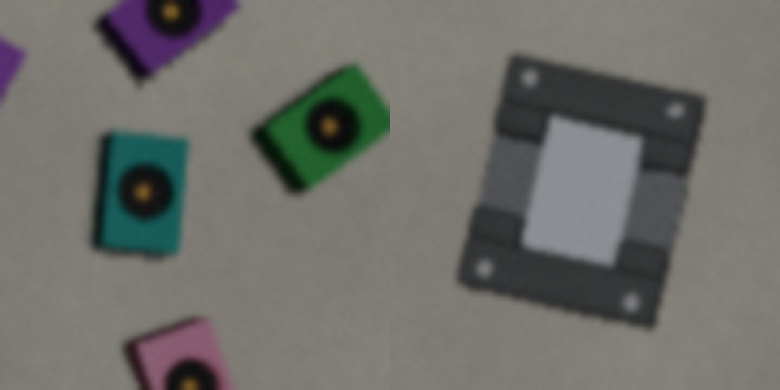

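The crop shows the teal block at (145,192) with its brass pin, clear of its neighbours. The bright pocket floor is at (582,190). Both views agree:
- **Block:** (0.4895, -0.262), yaw -5°.
- **Pocket:** (0.486, 0.045), yaw -11.8°.

The grasp needs the tool turned by -0.363 rad and shifted by (0.3125, 0.363).

```bash
python3 -m jog '[[0.031,0.036,0,-0.06,0.066],[0.062,0.072,0,-0.12,0.066],[0.094,0.108,0,-0.18,0.066],[0.125,0.145,0,-0.24,0.066],[0.156,0.181,0,-0.30,0.066]]' 40
python3 -m jog '[[0.031,0.036,0,-0.02,0.066],[0.062,0.072,0,-0.04,0.066],[0.094,0.108,0,-0.063,0.066],[0.125,0.145,0,-0.063,0.066],[0.156,0.181,0,-0.063,0.066]]'
python3 -m jog '[[0,0,-0.03,0,0.066],[0,0,-0.06,0,0.066],[0,0,-0.09,0,0.066],[0,0,-0.12,0,0.066],[0,0,-0.12,0,0.066]]'
```

```text
clock: 0.6
eef_pos: [0.3339, -0.4425, 0.242]
eef_rot: [3.141, 0.0, -1.597]
force: [0.1, -0.3, 0.4]
gripper_width: 0.774
clock: 1.1
eef_pos: [0.4898, -0.2616, 0.2421]
eef_rot: [3.141, -0.0, -1.658]
force: [0.5, -0.8, -0.3]
gripper_width: 0.779
clock: 1.6
eef_pos: [0.4855, -0.2618, 0.1181]
eef_rot: [3.132, 0.003, -1.658]
force: [-1.0, -0.1, 0.4]
gripper_width: 0.774
```

```bash
python3 -m jog '[[0,0,-0.02,0,0.066],[0,0,-0.04,0,0.066],[0,0,-0.05,0,0.066],[0,0,-0.05,0,0.066],[0,0,-0.05,0,0.066]]'
python3 - <<'E'
from h import *
S=vision.snapshot("side");T=vision.snapshot("top");print(telemetry.get_obs()["eef_pos"])
cv2.imwrite("pics/pre.png",np.hstack([cv2.resize(S[190:370,190:370],(395,395)),cv2.resize(T[170:290,300:420],(395,395))]))
E
```

```text
clock: 2.1
eef_pos: [0.4897, -0.2638, 0.0734]
eef_rot: [-3.14, -0.001, -1.658]
force: [-0.4, -0.0, 0.4]
gripper_width: 0.774
[ 0.48998451 -0.26390104  0.07366109]
```

View pics/pre.png

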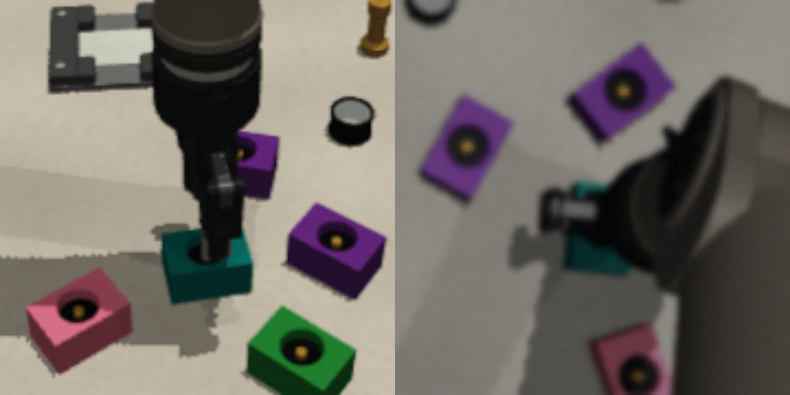

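The side crop shows the near finger at (210,240), centred on the teal block's long side, with the far finger beyond it. The neighbours are clear, so I descend and close.

```bash
python3 -m jog '[[0,0.001,-0.015,0,0.066],[0,0.001,-0.03,0,0.066],[0,0.001,-0.045,0,0.066],[0,0.001,-0.053,0,0.066],[0,0.001,-0.053,0,0.066]]'
python3 -m jog '[[0,0,0,0,0.03],[0,0,0,0,0.03],[0,0,0,0,0.03],[0,0,0,0,0.03],[0,0,0,0,0.03]]' 45
python3 -m jog '[[0,0,0,0,0.03],[0,0,0.01,0,0.03],[0,0,0.02,0,0.03],[0,0,0.03,0,0.03],[0,0,0.03,0,0.03]]' 45
```

```text
clock: 2.7
eef_pos: [0.4879, -0.2619, 0.0178]
eef_rot: [3.139, 0.001, -1.658]
force: [1.3, -0.3, -0.1]
gripper_width: 0.774
clock: 3.2
eef_pos: [0.4896, -0.2628, 0.0199]
eef_rot: [-3.14, -0.001, -1.658]
force: [-0.1, -0.6, 2.8]
gripper_width: 0.511
clock: 3.7
eef_pos: [0.4901, -0.263, 0.0511]
eef_rot: [-3.139, -0.001, -1.658]
force: [0.2, -1.3, -4.1]
gripper_width: 0.508
```

```bash
python3 -m jog '[[0,0,0.02,0,0.03],[0,0,0.04,0,0.03],[0,0,0.06,0,0.03],[0,0.02,0.07,0,0.03],[0,0.045,0.07,0,0.03]]'
python3 -m jog '[[0,0.03,0,-0.02,0.03],[0,0.06,0,-0.04,0.03],[0,0.09,0,-0.06,0.03],[0,0.12,0,-0.08,0.03],[0,0.15,0,-0.1,0.03]]'
python3 -m jog '[[-0.001,0.03,0,-0.019,0.03],[-0.003,0.06,0,-0.019,0.03],[-0.004,0.09,0,-0.019,0.03],[-0.004,0.106,0,-0.019,0.03],[-0.004,0.113,0,-0.019,0.03]]'
python3 -m jog '[[0,0,-0.02,0,0.03],[0,0,-0.04,0,0.03],[0,0,-0.055,0,0.03],[0,0,-0.06,0,0.03],[0,0,-0.06,0,0.03]]'
python3 - <<'E'
from h import *
S=vision.snapshot("side");T=vision.snapshot("top");print(telemetry.get_obs())
cv2.imwrite("pics/s2.png",S)
cv2.imwrite("pics/over.png",np.hstack([cv2.resize(S[150:280,175:305],(395,395)),cv2.resize(T[180:300,180:300],(395,395))]))
h=cv2.cvtColor(S,cv2.COLOR_BGR2HSV);m=(h[...,0]>=82)&(h[...,0]<=98)&(h[...,1]>110)&(h[...,2]>60)
c,a=blob(m,(243,200));print(a,rect("side",c,.036+.06))
E
```

```text
clock: 4.2
eef_pos: [0.4899, -0.2188, 0.1211]
eef_rot: [-3.138, -0.002, -1.661]
force: [0.4, 1.1, -3.4]
gripper_width: 0.51
clock: 4.7
eef_pos: [0.4885, -0.0663, 0.1193]
eef_rot: [3.141, -0.0, -1.759]
force: [0.2, 0.5, -3.5]
gripper_width: 0.508
clock: 5.2
eef_pos: [0.4847, 0.0478, 0.1194]
eef_rot: [3.141, 0.001, -1.773]
force: [-0.2, -1.2, -3.7]
gripper_width: 0.505
clock: 5.7
eef_pos: [0.4845, 0.0447, 0.0588]
eef_rot: [3.14, -0.001, -1.778]
force: [0.3, -0.4, -3.3]
gripper_width: 0.504
{'clock': 5.8, 'joint_pos': array([ 0.05348784,  0.35095189, -0.27495127,  2.08537428,  0.14241285,
        0.72142044, -2.09020619]), 'qd': array([-0.00231265, -0.01013689, -0.00534167, -0.00475537, -0.00101997,
       -0.00294016, -0.00228434]), 'tau': array([ 3.45354632e-02, -3.79776621e+01, -1.46755423e+00, -1.84246749e+01,
        1.30597220e-02,  4.08553379e-02,  4.13147909e-04]), 'eef_pos': array([0.48566831, 0.04520766, 0.05994043]), 'eef_rot': array([-3.14045719e+00,  5.82940631e-05, -1.77759160e+00]), 'force': array([ 0.30977741,  0.18920206, -2.88087306]), 'torque': array([-0.02171751, -0.00990147, -0.07168101]), 'gripper_width': 0.505500363784925}
70 (array([499.2,  11.1]), 41.7, 19.0, 79.3)
```

View pics/over.png

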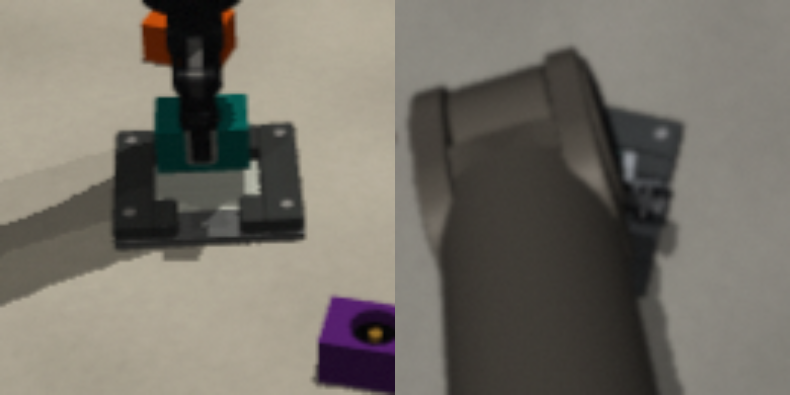

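The side crop shows the block upright between the fingers, its front bottom edge running from about (156,170) to (248,168). I'll compare that edge with the projection for an exactly centred block.

Run:
```python
from h import *
a=np.radians(-11.8);R=np.array([[np.cos(a),-np.sin(a)],[np.sin(a),np.cos(a)]])
P=[(*(R@np.array(l)/1000+[.486,.045]),z) for l in((-33,-22),(33,-22)) for z in(.040,.076)]
print((proj("side",P)-[175,150])*395/130)
S=cv2.imread("pics/s2.png");h=cv2.cvtColor(S,cv2.COLOR_BGR2HSV);m=(h[...,0]>=80)&(h[...,0]<=100)&(h[...,1]>110)&(h[...,2]>30)
w=np.zeros_like(m);w[150:220,215:270]=1;m&=w
y,x=np.nonzero(m);print((x.min()-175)*395/130,(x.max()+1-175)*395/130,(y.max()+1-150)*395/130)
for r in(200,202,204):
    xs=np.nonzero(m[r])[0];print((r-150)*395/130,[(v-175)*395/130 for v in(xs.min(),xs.max()+1)])
```

```text
[[159.62779109 171.1214805 ]
 [156.09350688 130.509886  ]
 [251.84943552 166.55931541]
 [250.30067293 125.9825549 ]]
154.96153846153845 249.15384615384616 173.19230769230768
151.92307692307693 [np.float64(154.96153846153845), np.float64(249.15384615384616)]
158.0 [np.float64(158.0), np.float64(249.15384615384616)]
164.07692307692307 [np.float64(158.0), np.float64(249.15384615384616)]
```

The block is within about 1.5 mm of centred, so I lower it gently. Floor contact is expected at TCP z ≈ 0.028.

```bash
python3 -m jog '[[0.001,0,-0.008,0,0.03],[0.001,0,-0.016,0,0.03],[0.001,0,-0.022,0,0.03],[0.001,0,-0.026,0,0.03],[0.001,0,-0.026,0,0.03]]'
python3 -m jog '[[0,0,-0.001,0,0.03],[0,0,-0.002,0,0.03],[0,0,-0.003,0,0.03],[0,0,-0.004,0,0.03],[0,0,-0.005,0,0.03]]'
```

```text
clock: 6.3
eef_pos: [0.4854, 0.0455, 0.0326]
eef_rot: [3.14, -0.001, -1.777]
force: [-0.1, -0.4, -2.9]
gripper_width: 0.509
clock: 6.8
eef_pos: [0.4861, 0.0455, 0.0284]
eef_rot: [-3.141, -0.0, -1.777]
force: [1.1, -0.6, -3.2]
gripper_width: 0.507
```

```bash
python3 -m jog '[[0,0,-0.0005,0,0.03],[0,0,-0.001,0,0.03],[0,0,-0.0015,0,0.03],[0,0,-0.0015,0,0.03],[0,0,-0.0015,0,0.03]]'
```

```text
clock: 7.3
eef_pos: [0.486, 0.0455, 0.0279]
eef_rot: [3.141, -0.001, -1.777]
force: [-2.9, 0.1, 7.6]
gripper_width: 0.507
```

The wrist force went from -3 N to +7.6 N, so the block is on the floor. I release and withdraw.

```bash
python3 -m jog '[[0,0,0,0,0.05],[0,0,0,0,0.056],[0,0,0,0,0.064],[0,0,0,0,0.064],[0,0,0,0,0.064]]'
python3 -m jog '[[0,0,0.01,0,0.064],[0,0,0.03,0,0.064],[0,0,0.06,0,0.064],[0,0,0.1,0,0.064],[0,0,0.14,0,0.064]]'
python3 -m jog '[[0,-0.05,0.02,0,0.064],[0,-0.1,0.04,0,0.064],[0,-0.15,0.04,0,0.064],[0,-0.2,0.04,0,0.064],[0,-0.2,0.04,0,0.064]]'
python3 - <<'E'
from h import *
S=vision.snapshot("side");T=vision.snapshot("top");print(telemetry.get_obs()["force"])
cv2.imwrite("pics/end.png",np.hstack([cv2.resize(S[130:260,190:320],(395,395)),cv2.resize(T[150:290,140:280],(395,395))]))
for n,I,s in(("side",S,(243,200)),("top",T,(240,239))):
    h=cv2.cvtColor(I,cv2.COLOR_BGR2HSV);m=(h[...,0]>=82)&(h[...,0]<=98)&(h[...,1]>110)&(h[...,2]>60)
    c,a=blob(m,s);print(n,a,rect(n,c,.044))
h=cv2.cvtColor(T,cv2.COLOR_BGR2HSV);m=(h[...,0]>=4)&(h[...,0]<=14)&(h[...,1]>110)&(h[...,2]>60)
c,a=blob(m,(163,225));print("orange",a,rect("top",c,.036))
E
```

```text
clock: 7.8
eef_pos: [0.4861, 0.0456, 0.0268]
eef_rot: [-3.142, -0.0, -1.777]
force: [0.9, 0.1, 0.5]
gripper_width: 0.748
clock: 8.3
eef_pos: [0.4856, 0.0456, 0.1687]
eef_rot: [3.141, -0.0, -1.777]
force: [1.1, -0.4, -0.0]
gripper_width: 0.752
clock: 8.8
eef_pos: [0.4849, -0.1621, 0.2079]
eef_rot: [-3.14, -0.004, -1.787]
force: [-1.0, -0.2, -0.8]
gripper_width: 0.748
[0.04729384 0.52497248 0.09381712]
side 270 (array([484.8,  45.9]), 66.9, 44.4, -14.2)
top 358 (array([487. ,  46.5]), 63.9, 46.1, -11.5)
orange 459 (array([514.8, 233.8]), 66.6, 46.7, -34.8)
```

View pics/end.png

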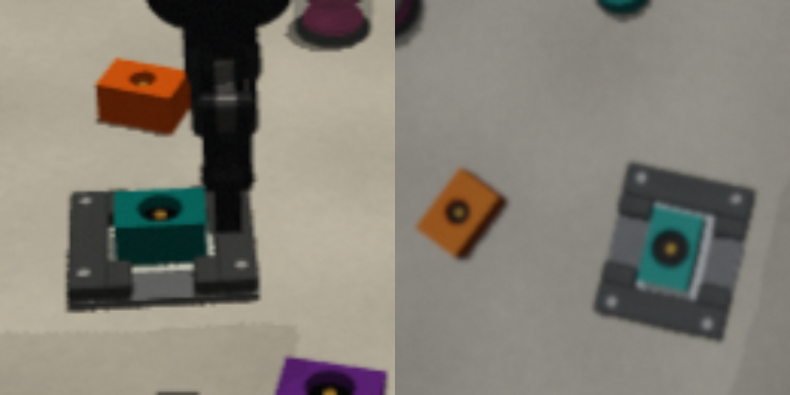

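The end crops show the teal block flat and square in the pocket, with the bright floor visible around it and the orange block unmoved. The gripper only hides part of the fixture from the side camera. The loupe was never approached.

```bash
python3 -c "
from rig import ticket
print(ticket.close_job())"
```

```text
the job is handed in; nothing more can be done
None
```

The teal nest block is flat on the pocket floor of the grey fixture. I lowered it until the wrist force showed contact, let go and backed off, then handed the job in at about 9 s of the 34 s allowed. No verdict came back.

- **Position:** the top view puts the block at (0.487, 0.0465) and the side view at (0.485, 0.046). The pocket was measured at (0.486, 0.045), so it sits within about 2 mm of centre.
- **Angle:** the top view gives -11.5° against the pocket's -11.8°. The side view disagreed slightly at -14.2°, because the gripper hid part of the block; even that is well within the 11° limit.
- **Orange block:** it stayed within 0.5 mm of where it started.
- **Loupe:** I did not measure it again at the end. The arm's path stayed well clear of it.
- **Contact:** tool force was about 0.5 N at the end, which is sensor noise, with the gripper clear of everything.

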